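Weigh a tin and clamp it ready for opening

TASK

Weigh the square tin that lies on its side: stand it upright, cap up, on the kitchen scales, setting it down gently, and let go of it. Then take it again from above and stand it, cap up, on the base of the tin clamp between the open jaws, in the middle of their width, and let go; lift the clamp's lever out of its notch, carry it along its gate past the middle notch and drop it into the last notch, so that the sliding jaw holds the tin against the fixed jaw. Leave the other things on the worktop where they are.

Things in the scene. Friction and masses are not known exactly. Their poses are not given: they have to be found in the camera images.
- scales: Flat kitchen scales, fixed, 150 (x) x 130 (y) mm, with a steel platform 140 x 120 mm whose flat top is 20 mm above the worktop. Origin: centre of the underside.
- carriage (a joint): Travel of the lever (and sliding jaw) along clamp +y, m: 0 in the open notch, 0.030 middle notch, 0.060 last notch; about 1 N of friction; it plays 2 to 3 mm within a notch.
- lever (a joint): Height of the lever, m: 0 when down in a notch, at most 0.026. It must be raised by more than 0.014 to pass the teeth between the notches; let go, its own weight (2.7 N) drops it.
- big_bowl: Bystander: large glass bowl, 160 mm wide, 75 mm high. Origin under its centre.
- small_bowl: Bystander: small glass bowl, 116 mm wide, 50 mm high. Origin under its centre.
- round_jar: Bystander: upright round white jar, 62 mm wide, 112 mm high. Origin under its centre.
- rolling_pin: Bystander: wooden rolling pin 380 mm long, 48 mm thick, lying along its y axis. Origin at its centre.
- mixer: Bystander: white hand mixer lying on its underside, beaters along its +x, 280 mm long, 116 mm high. Origin under the housing's centre.
- wood_spoon: Bystander: wooden spoon 260 mm long, lying flat along its x axis. Origin at mid length.
- tin: Rigid square oil tin, 56 x 56 mm, 120 mm long, plain metal with blank paper band, 0.3 to 0.55 kg; on top a black round screw cap, diameter 36, 14 mm high. Origin: centre of the flat base; its z axis runs through the tin to the cap. Starts lying on a side on the worktop (axis level, 28 mm up), cap end to the robot's right (world -y, within 0.5 rad).
- clamp: Fixed bench clamp for tins. White base plate 120 (x) x 245 (y) x 12 mm thick; the tin stands on it. Origin: worktop level, mid-width, below the fixed jaw's inner face. Fixed jaw: upright plate 90 mm wide (x), 12 thick, top at z = 107 mm, inner face at clamp y = 0. The sliding jaw closes along clamp +y; open gap 108 mm. Clamped, the tin's base centre is at x 0, y -28 mm.
- clamp_bay (a point): Point on top of the clamp's base plate (z = 12 mm), mid-width, at clamp y = -45 mm, in the open bay: a tin with its base centre here stands 17 mm from the fixed jaw and 35 mm from the open sliding jaw, which later pushes it across. Axes as the clamp's.
- gate (a point): Bottom of the last notch of the lever's gate, midway between its two notched steel rails, which run along clamp y: clamp (x 0, y -123, z 48) mm. The other notches are at y -153 (middle) and -183 mm (open; the lever starts there). Each is 16 mm wide, 14 mm deep and takes the lever's 10 mm cross pin; flat-topped teeth between.
- lever_grip (a point): Centre of the lever's black upright round grip, 30 mm in diameter, 54 mm high (28 mm below to 26 mm above this point), 156 mm above the worktop when the lever is down; free all round and from above. Its 12 mm stem goes down between the rails. The lever moves only straight up and along clamp y, without tilting.
- jaw: Sliding jaw: upright plate 90 mm wide (x), 10 thick, z = 14 to 107 mm. Origin: worktop level, mid-width of its pressing face. It rides ahead of the lever, 75 mm to clamp +y of it, on a spring (700 N/m) that gives way up to 16 mm. In the last notch the spring is pressed 5 to 8 mm (4 to 6 N) with the tin against the fixed jaw.
Mind the look-alikes: they are no part of the job. Of the things that look like the scales, the middle-sized one is meant.

How it is judged:
By the outcome, as a careful person would: the job done as asked, in the order asked, and still so for the second after the job is handed in, with the robot touching nothing.
It also fails if it takes over 67 s, if anything falls off the work surface, if the arm or the gripper's body presses on something with over 40 N, if the wrist force passes 120 N, or if a joint passes its speed limit or range.

ROBOT

A 6-joint arm with a two-finger parallel gripper is mounted at the origin on the work surface. World frame = base frame: x ahead of the robot, y to its left, z up, the work surface at z = 0. Lengths are in m, angles in rad, forces in N, time in s.
With the tool pointing down it reaches from about 0.325 to 0.775 m from the base axis. Payload 5.5 kg.
Tool frame: the origin (TCP) lies midway between the tips of the shut fingers; the grasp point (between the pads) lies 19 mm behind it; z points along the fingers, y is the line along which they close (so a half turn about z gives the same grasp; the last joint's range is limited). The gripper opens to 85 mm and grips with 20 to 120 N. Pads are 22 mm wide; open, the fingers measure 114 mm over their backs; the gripper's body (76 mm by 85 mm) begins 54 mm behind the grasp point. The pads swing forward as they close: fully open they stand 13 mm farther back than shut.
Start: joints at [1.183, 0.091, 1.231, -0, 1.82, -0.057], TCP at [0.195, 0.567, 0.231] pointing down, gripper open.
Joint ranges: [-2.87, 2.87], [-0.86, 2.18], [0.17, 2.46], [-1.51, 4.65], [0.06, 2.69], [-2.65, 2.65]. Speed limits (rad/s): [2.57, 2.57, 3.01, 3.14, 3.14, 3.14].

INTERFACE

Orientations are given as a unit quaternion [x, y, z, w].
In Python, from rig import manip gives the robot as it stands.
- The arm moves only by the tool apply_moves, never from a script. Its argument "motion" is a list that holds one entry, the list of rows, each a list of 5 numbers: the shift along the tool's x, y, z in m, then the turn about the tool's z in units of 10 degrees (1.0 is 10 degrees), then the closure, from 0 (fully open) to 1 (shut). A call has 1 to 12 rows; each row is the pose to reach, as a shift and turn from the pose commanded when the call began, along the tool's axes at that moment; what a row does not reach only later rows make up. A row lasts 1/8 s, in which the tool goes at most 62.5 mm and 10.7 degrees, less where a joint would pass 70% of its speed; a pose out of reach is approached as far as the arm can. A call with a gripper value outside its range is refused whole. The fingers move at their own pace and stop on an object; "newtons" is the grip in N (left out, the last holds). Time passes only in rows, so rows that repeat a pose let the fingers close. It gives the time, the measured TCP pose, the force, the opening and the grip force at its end, in the units of the state.
- manip.get_obs(): the state, without advancing time (a new reading comes with each control period).
- manip.read_camera(name): name is "scene" or "top" or "wrist"; returns a dict with "img" (400x640x3 uint8, red, green, blue), "K" (3x3 intrinsics, pixels), "origin" and "orientation" of the camera in the world. Camera axes: x right, y down, z forward; pixel columns grow to the right and rows downward; lengths in m; the calibration is good to about 2 mm. A picture is of the moment at which its call begins. There is no depth.
- manip.finish_job(): hands the job in; it is judged then, once.
The state is a dict: "time": time; "qpos": joint angles; "joint_vel": joint speeds; "tau": joint torques, N m; "tcp_pos": TCP position; "eef_rot": TCP orientation; "contact_force": force on the tool from outside, world axes, zero at the start; "moment": the same for the moment, N m; "grip_width": finger opening in m; "finger_force": force on a finger pad.
Only numpy, scipy, OpenCV 4.12 (cv2) and the standard library are available. Lean on these libraries where they do the work, as an engineer would, in place of code of your own. Each camera call takes 0.05 s, during which the arm holds its last target. There are 200 camera calls.

## Working session

There is one attempt and no reset: what is moved stays moved. The work goes in short steps, Python scripts to look and compute and a tool call to move; the robot and the scene stay as the last step left them, time stands still between calls to the robot, and variables do not carry over. Pictures are saved under pics/ and viewed, at most 10 in all, crops included, and the job is handed in when it is done.

Besides the shell and the picture viewer there is one more tool, called after "Emit:" by a JSON object that holds its "api" and its "payload". apply_moves: Moves the arm, as the interface text tells. Its arguments: {"type":"object","properties":{"motion":{"type":"array","items":{"type":"array","items":{"type":"array","items":{"type":"number"}}}},"newtons":{"type":"number"}},"required":["motion"]}

```bash
mkdir -p pics; ls; cat > h.py <<'E'
import numpy as np, cv2
from rig import manip
from scipy.spatial.transform import Rotation as R
def snap(n,f):
    c=manip.read_camera(n); cv2.imwrite('pics/'+f,c['img'][:,:,::-1]); np.savez('pics/'+f+'.npz',K=c['K'],o=c['origin'],q=c['orientation']); return c
def px2w(f,u,v,z):
    c=np.load('pics/'+f+'.npz'); 
    M=R.from_quat(c['q']).as_matrix() if c['q'].size==4 else c['q']
    d=M@np.linalg.inv(c['K'])@[u,v,1]; return c['o']+d*(z-c['o'][2])/d[2]
def w2px(f,p):
    c=np.load('pics/'+f+'.npz'); M=R.from_quat(c['q']).as_matrix() if c['q'].size==4 else c['q']
    a=c['K']@M.T@(np.array(p)-c['o']); return a[:2]/a[2]
E
python3 - <<'E'
from h import *
for n in('scene','top'):
    c=snap(n,n+'0.png'); print(n,c['origin'],c['orientation'])
o=manip.get_obs(); print(o['tcp_pos'],o['eef_rot'],o['time'],o['grip_width'])
E
```

```text
pics
scene [ 1.09446337 -0.21319088  1.08955675] [ 0.77415797  0.55765335 -0.16827239 -0.24776316]
top [0.34178753 0.02143757 1.41768412] [ 0.7156607  -0.69635736  0.03697694 -0.03935615]
[0.1947887  0.56723667 0.23022233] [ 1.64642520e-01  9.86352892e-01 -8.82170889e-04 -1.87844970e-04] 0.1 0.0851485601656319
```

View pics/top0.png

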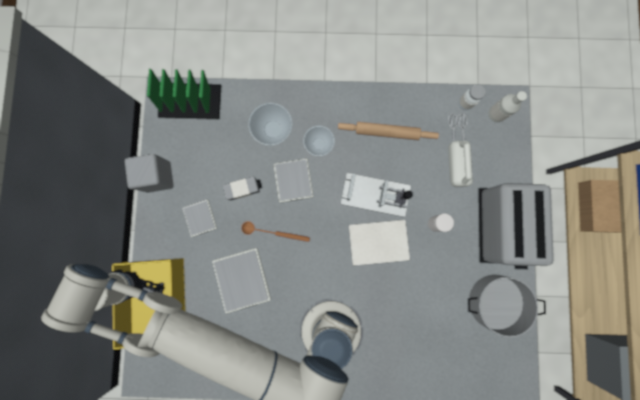

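View pics/scene0.png

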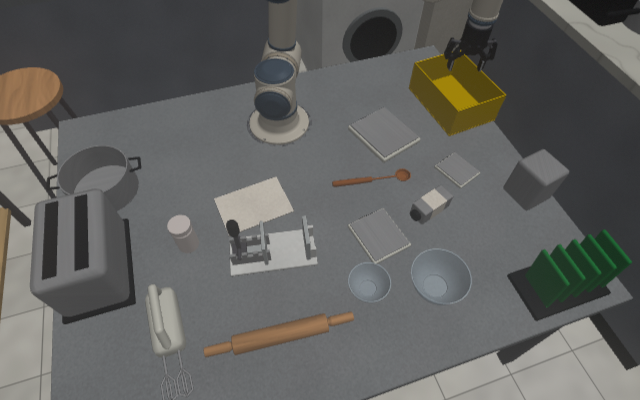

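The top view shows the tin at (242,187) with its cap to the right. Three scale-like plates are at (293,180), (199,218) and (241,280), so the middle-sized one is probably at (293,180). The clamp is at (377,194), with its lever on the right at about (405,196). I'll enlarge the relevant area.

```bash
python3 - <<'E'
from h import *
i=cv2.imread('pics/top0.png')[140:320,175:425]; cv2.imwrite('pics/crop.png',cv2.resize(i,None,fx=3.2,fy=3.2,interpolation=cv2.INTER_CUBIC))
for u,v in((293,180),(199,218),(241,280)): print(px2w('top0.png',u,v,.02))
E
```

```text
[0.54785654 0.15287241 0.02      ]
[0.39609629 0.49616249 0.02      ]
[0.17486092 0.32872104 0.02      ]
```

View pics/crop.png

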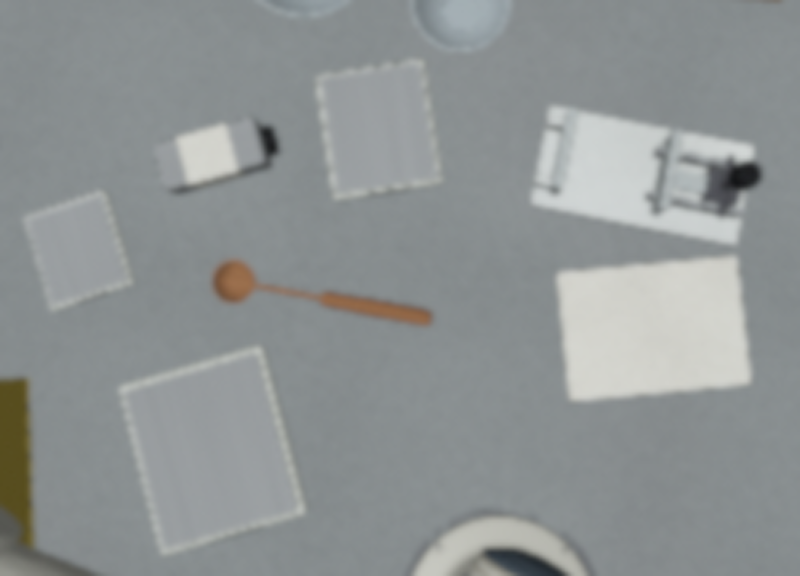

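```bash
python3 - <<'E'
from h import *
np.set_printoptions(precision=4,suppress=True)
f=lambda u,v,z:px2w('top0.png',175+u/3.2-.5+.16,140+v/3.2-.5+.16,z)
def quad(n,pts,z):
    p=[f(u,v,z) for u,v in pts]; print(n,np.mean(p,0),[round(float(np.linalg.norm(p[i]-p[i-1])),4) for i in range(4)]); 
    for q in p: print('  ',q)
quad('scales',[(317,77),(422,61),(441,181),(336,199)],.01)
quad('small',[(24,214),(104,191),(132,286),(52,309)],.01)
quad('big',[(120,386),(261,348),(304,513),(165,553)],.01)
quad('clamp',[(551,105),(752,145),(735,243),(531,203)],.012)
quad('band',[(177,136),(229,124),(239,172),(186,184)],.056)
print('cap',f(269,140,.028), 'tinbase ctr', f(160,168,.04))
print('grip',f(745,175,.182))
E
```

```text
scales [0.5493 0.1535 0.01  ] [0.1472, 0.1258, 0.1451, 0.1248]
   [0.6097 0.2292 0.01  ]
   [0.6323 0.1054 0.01  ]
   [0.4898 0.0784 0.01  ]
   [0.4652 0.2008 0.01  ]
small [0.3975 0.4995 0.01  ] [0.1167, 0.0967, 0.1169, 0.0959]
   [0.4376 0.5654 0.01  ]
   [0.4672 0.4734 0.01  ]
   [0.3572 0.434  0.01  ]
   [0.3281 0.5253 0.01  ]
big [0.1734 0.3307 0.01  ] [0.1959, 0.1675, 0.1937, 0.1634]
   [0.2421 0.441  0.01  ]
   [0.2899 0.2805 0.01  ]
   [0.1051 0.2227 0.01  ]
   [0.0564 0.3787 0.01  ]
clamp [ 0.5046 -0.1571  0.012 ] [0.1185, 0.2407, 0.1174, 0.242]
   [ 0.5833 -0.0486  0.012 ]
   [ 0.5421 -0.2858  0.012 ]
   [ 0.4263 -0.2664  0.012 ]
   [ 0.4666 -0.0277  0.012 ]
band [0.5087 0.343  0.056 ] [0.0563, 0.0606, 0.0566, 0.0615]
   [0.5283 0.3792 0.056 ]
   [0.5438 0.3206 0.056 ]
   [0.489  0.3064 0.056 ]
   [0.4736 0.3659 0.056 ]
cap [0.5304 0.2792 0.028 ] tinbase ctr [0.4929 0.4009 0.04  ]
grip [ 0.4865 -0.2415  0.182 ]
```

```bash
cat >> h.py <<'E'
def plan(p,ang):
    o=manip.get_obs(); M=R.from_quat(o['eef_rot']).as_matrix(); d=M.T@(np.array(p)-o['tcp_pos'])
    a=np.degrees(np.arctan2(M[1,1],M[0,1])); t=a-ang; t=(t+90)%180-90
    print('shift',d.round(4),'turn',round(t/10,3),'ang',round(a,2),'q',o['qpos'].round(2),'tcp',o['tcp_pos'].round(4),'t',round(o['time'],2))
E
python3 - <<'E'
from h import *
plan([.5207,.2965,.15],14.5)
E
```

```text
shift [-0.3962 -0.1501  0.0805] turn 5.655 ang 71.05 q [ 1.18  0.09  1.23 -0.    1.82 -0.06] tcp [0.1948 0.5672 0.2302] t 0.1
```

Emit:
{"api": "apply_moves", "payload": {"motion": [[[-0.396, -0.15, 0.06, 5.65, 0], [-0.396, -0.15, 0.06, 5.65, 0], [-0.396, -0.15, 0.06, 5.65, 0], [-0.396, -0.15, 0.06, 5.65, 0], [-0.396, -0.15, 0.06, 5.65, 0], [-0.396, -0.15, 0.06, 5.65, 0], [-0.396, -0.15, 0.08, 5.65, 0], [-0.396, -0.15, 0.08, 5.65, 0], [-0.396, -0.15, 0.08, 5.65, 0]]], "newtons": 20}}

```text
time: 1.23
tcp_pos: [0.5203, 0.2971, 0.1509]
eef_rot: [0.612, 0.791, -0.0, -0.001]
contact_force: [-0.5, 0.4, -0.0]
grip_width: 0.0858
finger_force: 0.0
```

```bash
python3 - <<'E'
from h import *
c=snap('wrist','w1.png'); print(c['origin'],c['orientation'])
plan([.5207,.2965,.009],14.5)
for p in [(.5087,.343,.056),(.5207,.2965,.056)]: print(w2px('w1.png',p))
E
```

```text
[0.50149101 0.36669688 0.29335602] [0.98161228 0.12503998 0.01797484 0.14310571]
shift [-1.400e-03  1.000e-04  1.428e-01] turn 0.009 ang 14.59 q [0.46 0.09 1.37 0.   1.68 0.21] tcp [0.5202 0.2978 0.1518] t 1.27
[323.0303444  150.94704851]
[322.91190972 205.86326101]
```

View pics/w1.png

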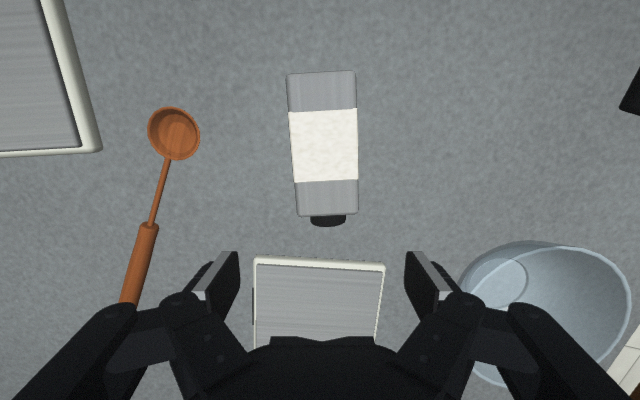

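```bash
python3 - <<'E'
from h import *
P=[px2w('w1.png',u,v,.056) for u,v in((286,73),(355,71),(358,213),(299,215))]
for p in P: print(p.round(4))
a=(P[0]+P[1])/2;b=(P[2]+P[3])/2;d=(b-a)[:2];L=np.linalg.norm(d);d/=L
print('L',L,'w',np.linalg.norm(P[0]-P[1]),np.linalg.norm(P[2]-P[3]),'dir',d,'angy',np.degrees(np.arctan2(-d[0],d[1]))) 
c=(a+b)/2; g=c[:2]+.048*d; print('c',c,'g',g)
ang=np.degrees(np.arctan2(-d[0],d[1]))
plan([*g,.009],(ang+90)%180-90)
E
```

```text
[0.4659 0.3936 0.056 ]
[0.5172 0.4084 0.056 ]
[0.5527 0.2979 0.056 ]
[0.5022 0.2829 0.056 ]
L 0.11626029208401364 w 0.05346889935995483 0.05268880497720726 dir [ 0.30848407 -0.95122951] angy -162.03210284131936
c [0.50948177 0.34568548 0.056     ] g [0.52428901 0.30002647]
shift [0.0011 0.0045 0.1428] turn -0.338 ang 14.59 q [0.46 0.09 1.37 0.   1.68 0.21] tcp [0.5202 0.2978 0.1518] t 1.27
```

The wrist view shows the tin with its top face spanning x 286–358, y 71–215 and the cap at (328,220), and my estimate agrees with that. Next I descend and close lightly near the cap end.

Emit:
{"api": "apply_moves", "payload": {"motion": [[[0.001, 0.0045, 0.06, -0.25, 0], [0.001, 0.0045, 0.12, -0.25, 0], [0.001, 0.0045, 0.14, -0.25, 0], [0.001, 0.0045, 0.14, -0.25, 0], [0.001, 0.0045, 0.14, -0.25, 0.2], [0.001, 0.0045, 0.14, -0.25, 0.5], [0.001, 0.0045, 0.14, -0.25, 1], [0.001, 0.0045, 0.14, -0.25, 1], [0.001, 0.0045, 0.14, -0.25, 1]]], "newtons": 20}}

```text
time: 2.4
tcp_pos: [0.5263, 0.3, 0.015]
eef_rot: [0.594, 0.804, 0.002, 0.001]
contact_force: [-2.1, -0.0, 6.3]
grip_width: 0.056
finger_force: 22.4
```

Emit:
{"api": "apply_moves", "payload": {"motion": [[[0.0065, 0, -0.018, 0, 1], [0.016, 0, -0.036, 0, 1], [0.029, 0, -0.052, 0, 1], [0.044, 0, -0.065, 0, 1], [0.061, 0, -0.075, 0, 1], [0.079, 0, -0.082, 0, 1], [0.098, 0, -0.087, 0, 1], [0.11, 0, -0.087, 0, 1], [0.11, 0, -0.12, 0, 1], [0.11, 0, -0.15, 0, 1], [0.11, 0, -0.15, 0, 1]]]}}

```text
time: 3.78
tcp_pos: [0.4936, 0.4054, 0.1643]
eef_rot: [0.594, 0.804, 0.003, 0.001]
contact_force: [0.4, -0.1, -4.5]
grip_width: 0.0557
finger_force: 23.4
```

```bash
python3 - <<'E'
from h import *
snap('wrist','w2.png'); snap('scene','s2.png'); plan([.5493,.1535,.16],17)
a=cv2.imread('pics/w2.png'); p=w2px('s2.png',manip.get_obs()['tcp_pos']).astype(int); b=cv2.imread('pics/s2.png')[max(0,p[1]-75):p[1]+75,p[0]-100:p[0]+100]
b=cv2.resize(b,(480,int(480*b.shape[0]/b.shape[1])))
a=cv2.resize(a,None,fx=.5,fy=.5); c=np.zeros((max(a.shape[0],b.shape[0]),800,3),np.uint8); c[:a.shape[0],:320]=a; c[:b.shape[0],320:]=b; cv2.imwrite('pics/v2.png',c)
E
```

```text
shift [-2.564e-01 -1.900e-02  1.000e-04] turn 0.004 ang 17.04 q [ 0.63  0.19  1.25 -0.    1.7   0.34] tcp [0.4924 0.4042 0.1599] t 3.88
```

View pics/v2.png

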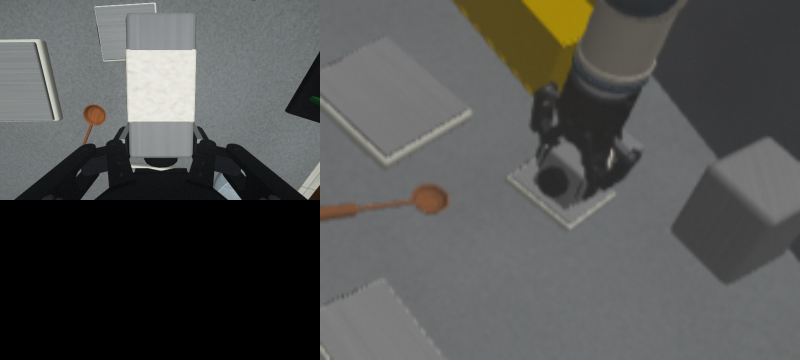

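The tin lifted but stayed level: in the wrist view it fills x 125–195 and lies flat, so the pads hold it against tipping. I'll go back just above the table and test how lightly the fingers can hold.

Emit:
{"api": "apply_moves", "payload": {"motion": [[[-0.06, 0, 0.05, 0, 1], [-0.11, 0, 0.1, 0, 1], [-0.11, 0, 0.136, 0, 1], [-0.11, 0, 0.139, 0, 1], [-0.11, 0, 0.139, 0, 0.5], [-0.11, 0, 0.139, 0, 0.4], [-0.11, 0, 0.139, 0, 0.38], [-0.11, 0, 0.139, 0, 0.38]]], "newtons": 20}}

```text
time: 4.88
tcp_pos: [0.5249, 0.2996, 0.0228]
eef_rot: [0.594, 0.804, 0.0, 0.0]
contact_force: [0.2, -0.0, -5.5]
grip_width: 0.056
finger_force: 27.7
```

Emit:
{"api": "apply_moves", "payload": {"motion": [[[0, 0, 0, 0, 0.36], [0, 0, 0, 0, 0.35], [0, 0, 0, 0, 0.35]]]}}

```text
time: 5.25
tcp_pos: [0.5248, 0.2991, 0.0223]
eef_rot: [0.595, 0.804, -0.0, -0.0]
contact_force: [1.4, -0.2, -5.3]
grip_width: 0.0557
finger_force: 27.7
```

Emit:
{"api": "apply_moves", "payload": {"motion": [[[0, 0, 0, 0, 0.342], [0, 0, 0, 0, 0.342], [0, 0, 0, 0, 0.342]]]}}

```text
time: 5.62
tcp_pos: [0.525, 0.2993, 0.0229]
eef_rot: [0.594, 0.804, 0.0, 0.0]
contact_force: [-1.2, -0.7, -0.5]
grip_width: 0.0561
finger_force: 2.0
```

Emit:
{"api": "apply_moves", "payload": {"motion": [[[0, 0, 0, 0, 0.336], [0, 0, 0, 0, 0.336], [0, 0, 0, 0, 0.336]]]}}

```text
time: 6.0
tcp_pos: [0.525, 0.2992, 0.0226]
eef_rot: [0.595, 0.804, 0.0, 0.0]
contact_force: [-0.3, 0.1, -0.1]
grip_width: 0.0568
finger_force: 0.0
```

Emit:
{"api": "apply_moves", "payload": {"motion": [[[0, 0, 0, 0, 0.33], [0, 0, 0, 0, 0.33], [0, 0, 0, 0, 0.33]]]}}

```text
time: 6.38
tcp_pos: [0.5248, 0.2991, 0.0223]
eef_rot: [0.595, 0.804, -0.0, -0.0]
contact_force: [-0.0, -0.3, 0.4]
grip_width: 0.0573
finger_force: 0.0
```

Emit:
{"api": "apply_moves", "payload": {"motion": [[[0, 0, 0, 0, 0.344], [0, 0, 0, 0, 0.345], [0, 0, 0, 0, 0.345], [0, 0, 0, 0, 0.345]]]}}

```text
time: 6.88
tcp_pos: [0.525, 0.2991, 0.0224]
eef_rot: [0.595, 0.804, 0.0, 0.0]
contact_force: [1.9, 0.0, 0.8]
grip_width: 0.0561
finger_force: 6.5
```

Emit:
{"api": "apply_moves", "payload": {"motion": [[[0.004, 0, -0.01, 0, 0.345], [0.009, 0, -0.018, 0, 0.345], [0.015, 0, -0.027, 0, 0.345], [0.021, 0, -0.035, 0, 0.345], [0.028, 0, -0.042, 0, 0.345], [0.036, 0, -0.049, 0, 0.345], [0.044, 0, -0.055, 0, 0.345], [0.053, 0, -0.061, 0, 0.345], [0.053, 0, -0.061, 0, 0.345]]]}}

```text
time: 8.0
tcp_pos: [0.5092, 0.3509, 0.084]
eef_rot: [0.594, 0.804, 0.001, 0.0]
contact_force: [-0.3, -0.3, -1.1]
grip_width: 0.0564
finger_force: 3.5
```

```bash
python3 - <<'E'
from h import *
snap('wrist','w3.png'); plan([.5493,.1535,.16],17)
E
```

```text
shift [-0.1998 -0.0196 -0.0764] turn 0.008 ang 17.08 q [ 0.55  0.16  1.42 -0.    1.56  0.25] tcp [0.5094 0.3503 0.0837] t 8.05
```

View pics/w3.png

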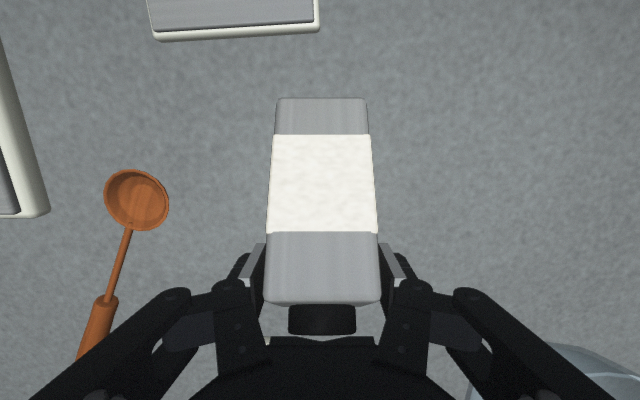

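The tin is now tilted with its base on the table: the base edge is at (278–368, 97) and the near cap end is raised. I'll grip firmly, shift it back from the small look-alike at (235,30), then loosen and continue.

Emit:
{"api": "apply_moves", "payload": {"motion": [[[0, 0, 0, 0, 0.4], [0, 0, 0, 0, 0.4], [-0.02, 0, -0.012, 0, 0.4], [-0.05, 0, -0.012, 0, 0.4], [-0.06, 0, -0.012, 0, 0.4], [-0.06, 0, -0.002, 0, 0.4], [-0.06, 0, 0.001, 0, 0.4], [-0.06, 0, 0.001, 0, 0.4], [-0.06, 0, 0.001, 0, 0.346], [-0.06, 0, 0.001, 0, 0.345], [-0.06, 0, 0.001, 0, 0.345]]]}}

```text
time: 9.43
tcp_pos: [0.5277, 0.2924, 0.0844]
eef_rot: [0.594, 0.804, 0.001, 0.001]
contact_force: [-0.3, -4.6, 5.3]
grip_width: 0.0561
finger_force: 5.4
```

Emit:
{"api": "apply_moves", "payload": {"motion": [[[0.01, 0, -0.005, 0, 0.345], [0.02, 0, -0.009, 0, 0.345], [0.03, 0, -0.012, 0, 0.345], [0.04, 0, -0.015, 0, 0.345], [0.05, 0, -0.016, 0, 0.345], [0.06, 0, -0.017, 0, 0.345], [0.07, 0, -0.016, 0, 0.345], [0.08, 0, -0.015, 0, 0.345], [0.09, 0, -0.013, 0, 0.345], [0.095, 0, -0.01, 0, 0.345], [0.095, 0, -0.01, 0, 0.345]]]}}

```text
time: 10.8
tcp_pos: [0.4987, 0.3841, 0.0928]
eef_rot: [0.594, 0.804, 0.001, -0.0]
contact_force: [-1.7, 1.1, 1.3]
grip_width: 0.0562
finger_force: 3.1
```

```bash
python3 - <<'E'
from h import *
snap('wrist','w4.png'); plan([.5493,.1535,.16],17)
snap('scene','s4.png')
a=cv2.imread('pics/w4.png'); p=w2px('s4.png',manip.get_obs()['tcp_pos']).astype(int); b=cv2.imread('pics/s4.png')[max(0,p[1]-60):p[1]+60,p[0]-80:p[0]+80]
b=cv2.resize(b,(480,360)); a=cv2.resize(a,None,fx=.5,fy=.5); c=np.zeros((360,800,3),np.uint8); c[:200,:320]=a; c[:,320:]=b; cv2.imwrite('pics/v4.png',c)
E
```

```text
shift [-0.2348 -0.0194 -0.0673] turn 0.007 ang 17.07 q [0.6  0.18 1.37 0.   1.58 0.3 ] tcp [0.4989 0.3838 0.0929] t 10.85
```

View pics/v4.png

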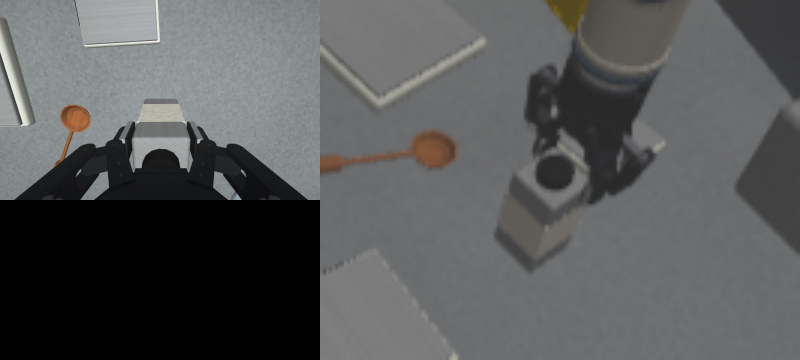

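```bash
python3 - <<'E'
from h import *
o=manip.get_obs()['tcp_pos']; ux=np.array([-.293,.956])
a=cv2.imread('pics/w4.png')
cv2.imwrite('pics/c4.png',cv2.resize(a[170:370,210:430],None,fx=2.7,fy=2.7))
for u,v,z in((325,198,0),(325,245,.12),(325,320,.12)):
    p=px2w('w4.png',u,v,z); print(p.round(4),'along tool x from tcp',((p-o)[:2]@ux).round(4))
E
```

```text
[0.4987 0.3916 0.    ] along tool x from tcp 0.0078
[0.4939 0.4019 0.12  ] along tool x from tcp 0.019
[0.5058 0.3637 0.12  ] along tool x from tcp -0.021
```

View pics/c4.png

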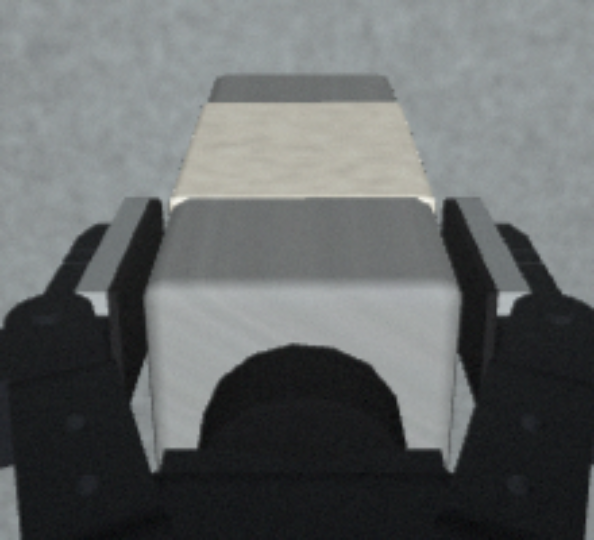

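The crop shows the tin almost upright, with its bottom edge at crop row 75, its top edge at row 285 and about 2–3° of tilt left. I'll nudge it upright, open, re-centre, and take it properly.

Emit:
{"api": "apply_moves", "payload": {"motion": [[[0.003, 0, 0.001, 0, 0.345], [0.005, 0, 0.002, 0, 0.345], [0.005, 0, 0.002, 0, 0.34], [0.005, 0, 0.002, 0, 0.33], [0.005, 0, 0.002, 0, 0.2], [0.005, 0, 0.002, 0, 0.1], [0.005, 0, 0.002, 0, 0.1]]]}}

```text
time: 11.78
tcp_pos: [0.4976, 0.3879, 0.0903]
eef_rot: [0.595, 0.804, -0.0, 0.0]
contact_force: [-0.3, 0.5, -0.9]
grip_width: 0.0769
finger_force: 0.0
```

```bash
python3 - <<'E'
from h import *
a=snap('wrist','w5.png')['img'][:,:,::-1]; print(manip.get_obs()['tcp_pos'])
cv2.imwrite('pics/c5.png',cv2.resize(a[170:370,190:450],None,fx=2.7,fy=2.7))
E
```

```text
[0.4975674  0.3879681  0.09029561]
```

View pics/c5.png

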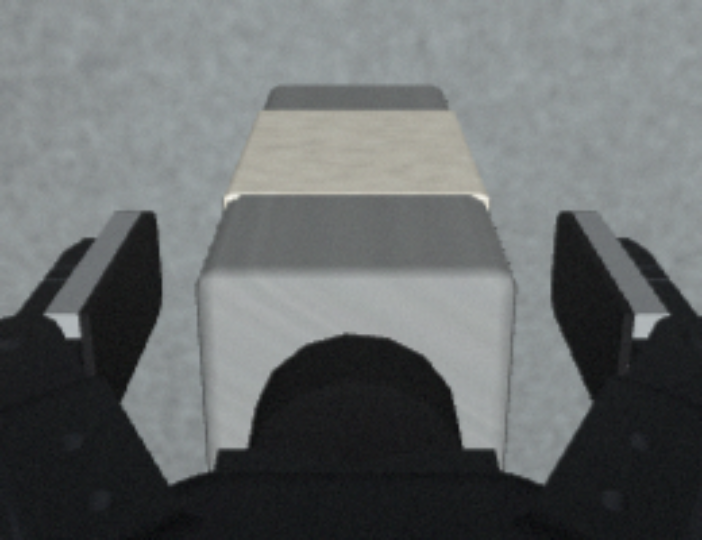

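```bash
python3 - <<'E'
from h import *
o=manip.get_obs()['tcp_pos']; ux=np.array([-.293,.956]); uy=np.array([.956,.293])
for u,v,z in((288.5,201.8,0),(355,201.8,0),(265,270,.12),(380,270,.12)):
    p=px2w('w5.png',u,v,z); d=(p-o)[:2]; print(p.round(4),'tool x,y',(d@ux).round(4),(d@uy).round(4))
E
```

```text
[0.4681 0.3835 0.    ] tool x,y 0.0044 -0.0294
[0.5231 0.4004 0.    ] tool x,y 0.0044 0.028
[0.4702 0.3872 0.12  ] tool x,y 0.0073 -0.0264
[0.5197 0.4024 0.12  ] tool x,y 0.0073 0.0254
```

The tin stands upright, so I re-centre, grip and lift.

Emit:
{"api": "apply_moves", "payload": {"motion": [[[-0.022, 0, 0, 0, 0.1], [-0.022, 0, 0.008, 0, 0.1], [-0.022, 0, 0.012, 0, 0.1], [-0.022, 0, 0.012, 0, 0.3], [-0.022, 0, 0.012, 0, 0.5], [-0.022, 0, 0.012, 0, 0.5], [-0.022, 0, 0.012, 0, 0.5], [-0.022, 0, -0.02, 0, 0.5], [-0.022, 0, -0.05, 0, 0.5], [-0.022, 0, -0.05, 0, 0.5]]], "newtons": 40}}

```text
time: 13.08
tcp_pos: [0.505, 0.3677, 0.143]
eef_rot: [0.594, 0.804, 0.002, 0.001]
contact_force: [-0.1, -0.0, -6.2]
grip_width: 0.0559
finger_force: 45.3
```

```bash
python3 - <<'E'
from h import *
plan([.5493,.1535,.14],10)
E
```

```text
shift [-0.2178 -0.0205  0.0026] turn 0.706 ang 17.06 q [0.57 0.15 1.32 0.   1.66 0.28] tcp [0.505  0.3677 0.143 ] t 13.07
```

Emit:
{"api": "apply_moves", "payload": {"motion": [[[-0.05, -0.005, 0, 0.2, 0.5], [-0.1, -0.01, 0, 0.4, 0.5], [-0.15, -0.015, 0, 0.6, 0.5], [-0.2, -0.02, 0, 0.7, 0.5], [-0.218, -0.02, 0, 0.7, 0.5], [-0.218, -0.02, 0.015, 0.7, 0.5], [-0.218, -0.02, 0.028, 0.7, 0.5], [-0.218, -0.02, 0.035, 0.7, 0.5], [-0.218, -0.02, 0.038, 0.7, 0.5], [-0.218, -0.02, 0.04, 0.7, 0.5], [-0.218, -0.02, 0.042, 0.7, 0.5], [-0.218, -0.02, 0.043, 0.7, 0.5]]]}}

```text
time: 14.58
tcp_pos: [0.549, 0.1529, 0.0982]
eef_rot: [0.642, 0.766, 0.001, 0.0]
contact_force: [-1.7, -0.2, 0.1]
grip_width: 0.0554
finger_force: 46.2
```

Emit:
{"api": "apply_moves", "payload": {"motion": [[[0, 0, 0.0005, 0, 0.36], [0, 0, 0.0005, 0, 0.344], [0, 0, 0.0005, 0, 0.335], [0, 0, 0.0005, 0, 0.2], [0, 0, 0.0005, 0, 0.05], [0, 0, 0.0005, 0, 0.05], [0, 0, -0.06, 0, 0.05], [0, 0, -0.08, 0, 0.05], [0, 0, -0.08, 0, 0.05], [0, 0, -0.08, 0, 0.05], [0, 0, -0.08, 0, 0.05]]]}}

```text
time: 15.95
tcp_pos: [0.548, 0.1525, 0.175]
eef_rot: [0.642, 0.766, -0.001, -0.001]
contact_force: [-0.3, -0.2, 0.5]
grip_width: 0.0813
finger_force: 0.0
```

```bash
python3 - <<'E'
from h import *
a=snap('wrist','w6.png')['img'][:,:,::-1]; b=snap('scene','s6.png')['img'][:,:,::-1]
c=np.zeros((400,800,3),np.uint8); c[:,:400]=cv2.resize(a[:,120:520],(400,400)); c[:,400:]=cv2.resize(b[150:310,200:360+0],(400,400),interpolation=cv2.INTER_CUBIC); cv2.imwrite('pics/v6.png',c); plan([.549,.153,.098],10)
E
```

```text
shift [0.0003 0.001  0.0776] turn 0.005 ang 10.05 q [0.21 0.01 1.42 0.   1.72 0.04] tcp [0.5483 0.1526 0.1756] t 16.05
```

View pics/v6.png

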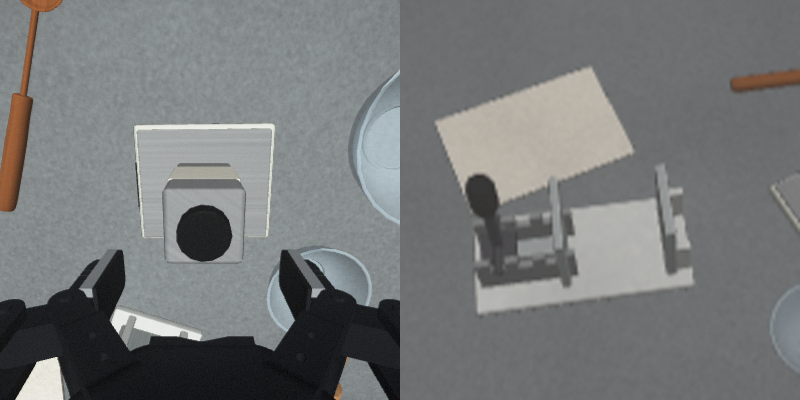

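The tin stands upright and free on the scales, with its cap near (203,232) in the left half. I've now used all ten picture views, so from here I measure by code only. Next I move above the clamp for a numeric measurement.

```bash
python3 - <<'E'
from h import *
plan([.50,-.20,.25],-9.7)
E
```

```text
shift [-0.3388 -0.1092 -0.074 ] turn 1.975 ang 10.05 q [0.21 0.01 1.42 0.   1.72 0.04] tcp [0.5483 0.1526 0.1756] t 16.05
```

Emit:
{"api": "apply_moves", "payload": {"motion": [[[0, 0, -0.06, 0, 0.05], [-0.05, -0.015, -0.074, 0.5, 0.05], [-0.338, -0.109, -0.074, 1.97, 0.05], [-0.338, -0.109, -0.074, 1.97, 0.05], [-0.338, -0.109, -0.074, 1.97, 0.05], [-0.338, -0.109, -0.074, 1.97, 0.05], [-0.338, -0.109, -0.074, 1.97, 0.05], [-0.338, -0.109, -0.074, 1.97, 0.05], [-0.338, -0.109, -0.074, 1.97, 0.05]]]}}

```text
time: 17.18
tcp_pos: [0.5004, -0.1989, 0.2508]
eef_rot: [0.764, 0.645, 0.0, -0.001]
contact_force: [-0.1, -0.0, 0.3]
grip_width: 0.0814
finger_force: 0.0
```

```bash
python3 - <<'E'
from h import *
np.set_printoptions(precision=4,suppress=True)
c=snap('wrist','w7.png'); plan([.5,-.2,.25],-9.7)
O=np.array([.5174,-.0611]);Y=np.array([.169,.9856]);X=np.array([.9856,-.169])
P=lambda x,y,z:w2px('w7.png',[*(O+X*x+Y*y),z])
for x,y in((-.06,.0255),(.06,.0255),(.06,-.2195),(-.06,-.2195)): print('pred corner',P(x,y,.012))
print('grip',P(0,-.183,.182),'jawtop',P(-.045,0,.107),P(.045,0,.107))
g=cv2.cvtColor(c['img'],cv2.COLOR_RGB2HSV)
m=((g[:,:,2]>185)&(g[:,:,1]<25)).astype(np.uint8)
n,l,s,ct=cv2.connectedComponentsWithStats(m)
for i in range(1,n):
    if s[i,4]>400: print(s[i],ct[i],np.median(c['img'][l==i],0))
# coarse brightness profile
v=g[:,:,2]; print(cv2.resize(v,(32,20),interpolation=cv2.INTER_AREA))
E
```

```text
shift [-0.0018 -0.0003  0.001 ] turn 0.01 ang -9.6 q [-0.44 -0.07  1.36  0.    1.85 -0.27] tcp [ 0.5006 -0.1983  0.251 ] t 17.23
pred corner [267.2048  40.4575]
pred corner [366.47    40.5378]
pred corner [358.7027 229.4883]
pred corner [276.3712 229.4333]
grip [314.5472 264.4587] jawtop [265.7957  43.4873] [364.6843  43.567 ]
[ 271   48   96  118 8211] [318.388  108.5424] [218. 222. 220.]
[  112    82   158   172 15647] [192.9264 167.7966] [225. 223. 211.]
[276 175  19  53 850] [284.9988 199.3906] [213. 217. 213.]
[341 174  21  54 909] [351.3102 199.8999] [216. 221. 217.]
[380 324  32  25 448] [393.3862 335.0692] [211. 213. 204.]
[244 327  42  24 532] [260.5038 336.562 ] [215. 211. 205.]
[[112 113 115 115 117 118 117 115 114 114 116 118 122 124 125 123 123 122
  120 120 120 120 118 115 114 109 151 114 116 115 115 112]
 [114 115 117 118 118 119 120 117 117 117 118 121 125 136 153 141 140 149
  127 122 121 121 118 117 116 109 146 119 117 117 117 113]
 [116 117 117 119 120 121 119 120 120 120 119 121 125 135 109 110 110 112
  138 123 124 122 119 119 107 121 171 125 118 118 116 115]
 [1
[... 1558 characters left out ...]
8 119 117 121 121 124 123 120 165]
 [114 114 116 120 121  66  28  51  36  26  26  51 125 147 114 126 128 127
  122 120  74  25  25  29  55  25  51 108 116 129 121 176]
 [113 114 114 115  56  24  22  29  30  23  25  46 156 168 107 120 123 109
  111 191  98  25  23  28  29  22  23  38  86 112 142 165]
 [113 112 110  51  23  19  28  31  36  24  22  24  88  49  24  25  26  24
   30  91  26  24  23  34  32  31  19  22  35  99 152 156]
 [111 108  49  22  18  17  25  48 109  32  21  20  19  22  22  22  22  22
   22  20  20  22  24 163 112  24  20  17  21  36 119  77]
 [107  47  21  18  12  14  20  70  72  41  19  19  20  20  20  20  20  20
   20  20  19  18  40 116 113  34  16  13  17  20  43 135]]
```

```bash
python3 - <<'E'
from h import *
np.set_printoptions(precision=4,suppress=True)
f='w7.png'; g=cv2.cvtColor(cv2.imread('pics/'+f),cv2.COLOR_BGR2GRAY).astype(float)
L=[];Rr=[]
for r in list(range(75,135,5))+list(range(185,222,5)):
    row=cv2.blur(g,(1,5))[r]; d=np.diff(row)
    a=255+np.argmax(d[255:290]); b=335+np.argmin(d[335:380])
    L.append(px2w(f,a+.5,r,.012)[:2]); Rr.append(px2w(f,b+.5,r,.012)[:2])
for n,Q in(('L',L),('R',Rr)):
    Q=np.array(Q); l=cv2.fitLine(Q.astype(np.float32),2,0,.001,.001).ravel(); print(n,l,np.degrees(np.arctan2(l[0],l[1])),'std',np.std((Q-l[2:])@[-l[1],l[0]]))
mid=(np.array(L)+np.array(Rr))/2; l=cv2.fitLine(mid.astype(np.float32),2,0,.001,.001).ravel(); print('mid',l,'width',np.linalg.norm(np.array(L)-Rr,axis=1).round(4))
# bottom edge of base & jaw/edge profile along mid column and off columns
for c0 in(285,345):
    print(c0,[(r,int(g[r,c0])) for r in range(20,66,2)],[(r,int(g[r,c0])) for r in range(216,240,2)])
m=(g<45)&(np.arange(400)[:,None]<275)&(np.abs(np.arange(640)-318)<35)
ys,xs=np.nonzero(m); print('dark',xs.min(),xs.max(),ys.min(),ys.max())
for r in range(236,276,4): q=np.nonzero(m[r])[0]; print(r,q.min() if len(q) else 0,q.max() if len(q) else 0,end=' | ')
E
```

```text
L [ 0.171   0.9853  0.4439 -0.1488] 9.848796 std 0.00039884217309233186
R [ 0.1714  0.9852  0.5603 -0.1686] 9.868665 std 0.00034910162409351075
mid [ 0.1712  0.9852  0.5021 -0.1587] width [0.1185 0.1178 0.1184 0.1177 0.1182 0.1175 0.1181 0.1187 0.1179 0.1185
 0.1178 0.1184 0.1182 0.1174 0.118  0.1186 0.1178 0.1185 0.1177 0.1183]
285 [(20, 131), (22, 129), (24, 126), (26, 126), (28, 210), (30, 215), (32, 214), (34, 182), (36, 183), (38, 177), (40, 177), (42, 179), (44, 180), (46, 136), (48, 72), (50, 72), (52, 68), (54, 66), (56, 65), (58, 90), (60, 85), (62, 79), (64, 73)] [(216, 214), (218, 215), (220, 216), (222, 216), (224, 213), (226, 215), (228, 132), (230, 126), (232, 126), (234, 127), (236, 116), (238, 123)]
345 [(20, 121), (22, 122), (24, 122), (26, 118), (28, 118), (30, 119), (32, 120), (34, 173), (36, 187), (38, 179), (40, 180), (42, 181), (44, 182), (46, 147), (48, 74), (50, 68), (52, 69), (54, 66), (56, 66), (58, 70), (60, 64), (62, 75), (64, 80)] [(216, 63), (218, 64), (220, 48), (222, 223), (224, 224), (226, 226), (228, 138), (230, 132), (232, 128), (234, 127), (236, 120), (238, 125)]
dark 300 333 217 274
236 307 327 | 240 304 330 | 244 303 331 | 248 302 331 | 252 302 332 | 256 301 332 | 260 300 332 | 264 301 332 | 268 302 331 | 272 304 328 |
```

```bash
python3 - <<'E'
from h import *
f='w7.png'; l=np.array([.5021,-.1587]); Y=np.array([.1712,.9852]);X=np.array([.9852,-.1712])
def s(n,u,v,z):
    p=px2w(f,u,v,z)[:2]; print(n,p.round(4),'x',((p-l)@X).round(4),'y',((p-l)@Y).round(4))
s('jaw in',315,46.5,.107); s('jaw out',315,33,.107); s('base end',315,228,.012); s('grip',316.3,259,.182); s('gripbot',316.3,274.5,.182)
s('slidejaw?',316,150,.107)
g=cv2.cvtColor(cv2.imread('pics/'+f),cv2.COLOR_BGR2GRAY); print([(r,int(g[r,300:335].mean())) for r in range(130,180,2)])
E
```

```text
jaw in [ 0.5168 -0.0634] x -0.0019 y 0.0964
jaw out [ 0.5187 -0.0527] x -0.0018 y 0.1072
base end [ 0.4771 -0.2746] x -0.0048 y -0.1184
grip [ 0.4888 -0.2367] x 0.0003 y -0.0791
gripbot [ 0.4863 -0.2511] x 0.0002 y -0.0937
slidejaw? [ 0.5014 -0.1554] x -0.0012 y 0.0031
[(130, 219), (132, 219), (134, 220), (136, 219), (138, 218), (140, 219), (142, 218), (144, 218), (146, 217), (148, 210), (150, 206), (152, 206), (154, 188), (156, 114), (158, 117), (160, 117), (162, 118), (164, 113), (166, 185), (168, 185), (170, 183), (172, 181), (174, 140), (176, 187), (178, 185)]
```

```bash
python3 - <<'E'
from h import *
f='w7.png'; l=np.array([.5021,-.1587]); Y=np.array([.1712,.9852]);X=np.array([.9852,-.1712])
g=cv2.cvtColor(cv2.imread('pics/'+f),cv2.COLOR_BGR2GRAY)
for c in (290,316,340): print(c,[(r,int(g[r,c-4:c+5].mean())) for r in range(22,84,2)])
print([(r,int(g[r,312:320].mean())) for r in range(138,180,2)])
print('row40',[(c,int(g[38:43,c].mean())) for c in range(255,380,3)])
print('row160',[(c,int(g[158:163,c].mean())) for c in range(265,370,3)])
for r,z in((28,.012),(34,.012),(60,.012),(70,.012),(76,.012),(148,.014),(156,.107),(228,.012)):
    print(r,z,((px2w(f,316,r,z)[:2]-l)@Y).round(4))
o=np.load('pics/w7.png.npz'); print(o['o'],R.from_quat(o['q']).as_matrix()[:,2],o['K'])
E
```

```text
290 [(22, 122), (24, 121), (26, 120), (28, 149), (30, 149), (32, 148), (34, 173), (36, 179), (38, 182), (40, 180), (42, 180), (44, 179), (46, 138), (48, 70), (50, 65), (52, 66), (54, 67), (56, 68), (58, 76), (60, 74), (62, 76), (64, 76), (66, 106), (68, 224), (70, 223), (72, 223), (74, 224), (76, 223), (78, 222), (80, 222), (82, 222)]
316 [(22, 120), (24, 121), (26, 121), (28, 122), (30, 122), (32, 123), (34, 172), (36, 180), (38, 181), (40, 183), (42, 182), (44, 182), (46, 146), (48, 72), (50, 68), (52, 69), (54, 69), (56, 69), (58, 69), (60, 69), (62, 68), (64, 68), (66, 101), (68, 220), (70, 219), (72, 220), (74, 221), (76, 222), (78, 223), (80, 223), (82, 222)]
340 [(22, 117), (24, 118), (26, 119), (28, 121), (30, 120), (32, 117), (34, 172), (36, 181), (38, 181), (40, 181), (42, 181), (44, 181), (46, 148), (48, 72), (50, 68), (52, 67), (54, 67), (56, 69), (58, 68), (60, 68), (62, 68), (64, 70), (66, 99), (68, 220), (70, 221), (72, 221), (74, 220), (76, 219), (78, 220), (80, 222), (82, 222)]
[(138, 218), (140, 219), (142, 219), (144, 220), (146, 218), (148, 219), (150, 219), (152,
[... 738 characters left out ...]
1), (280, 152), (283, 116), (286, 114), (289, 117), (292, 118), (295, 126), (298, 126), (301, 117), (304, 116), (307, 116), (310, 115), (313, 117), (316, 118), (319, 119), (322, 118), (325, 118), (328, 115), (331, 116), (334, 116), (337, 125), (340, 128), (343, 124), (346, 115), (349, 117), (352, 115), (355, 144), (358, 205), (361, 197), (364, 125), (367, 129)]
28 0.012 0.1376
34 0.012 0.1312
60 0.012 0.1029
70 0.012 0.0917
76 0.012 0.0848
148 0.014 -0.0036
156 0.107 -0.0029
228 0.012 -0.1184
[ 0.51187046 -0.12810866  0.3932175 ] [-0.04790834 -0.28062937 -0.95861981] [[280.52186891   0.         321.64492828]
 [  0.         280.52186891 203.61289974]
 [  0.           0.           1.        ]]
```

```bash
python3 - <<'E'
from h import *
plan([.549,.1528,.175],10.05)
E
```

```text
shift [ 0.3542 -0.0108  0.0762] turn -1.965 ang -9.6 q [-0.44 -0.07  1.36  0.    1.85 -0.27] tcp [ 0.5006 -0.1983  0.251 ] t 17.23
```

Emit:
{"api": "apply_moves", "payload": {"motion": [[[0.354, -0.011, 0, -1.97, 0], [0.354, -0.011, 0, -1.97, 0], [0.354, -0.011, 0, -1.97, 0], [0.354, -0.011, 0, -1.97, 0], [0.354, -0.011, 0, -1.97, 0], [0.354, -0.011, 0, -1.97, 0], [0.354, -0.011, 0.03, -1.97, 0], [0.354, -0.011, 0.06, -1.97, 0], [0.354, -0.011, 0.06, -1.97, 0]]]}}

```text
time: 18.35
tcp_pos: [0.547, 0.1532, 0.1883]
eef_rot: [0.641, 0.767, -0.002, -0.002]
contact_force: [-0.0, 0.1, 0.9]
grip_width: 0.0855
finger_force: 0.0
```

```bash
python3 - <<'E'
from h import *
plan([.549,.1528,.098],10.05)
E
```

```text
shift [-0.0007  0.0024  0.0903] turn 0.016 ang 10.21 q [0.21 0.01 1.39 0.   1.75 0.03] tcp [0.547  0.1532 0.1883] t 18.35
```

Emit:
{"api": "apply_moves", "payload": {"motion": [[[-0.001, 0.002, 0.05, 0, 0], [-0.001, 0.002, 0.085, 0, 0], [-0.001, 0.002, 0.091, 0, 0], [-0.001, 0.002, 0.091, 0, 0.2], [-0.001, 0.002, 0.091, 0, 0.34], [-0.001, 0.002, 0.091, 0, 0.5], [-0.001, 0.002, 0.091, 0, 0.5], [-0.001, 0.002, 0.091, 0, 0.5], [-0.001, 0.002, 0.05, 0, 0.5], [-0.001, 0.002, 0, 0, 0.5], [-0.001, 0.002, -0.03, 0, 0.5], [-0.001, 0.002, -0.03, 0, 0.5]]], "newtons": 40}}

```text
time: 19.85
tcp_pos: [0.5523, 0.1513, 0.2247]
eef_rot: [0.642, 0.766, 0.002, 0.002]
contact_force: [0.5, -0.3, -5.2]
grip_width: 0.0555
finger_force: 47.2
```

```bash
python3 - <<'E'
from h import *
plan([.5109,-.1082,.22],-9.86)
E
```

```text
shift [-0.2483 -0.086   0.0041] turn 1.99 ang 10.04 q [ 0.21  0.01  1.33 -0.    1.8   0.03] tcp [0.5523 0.1513 0.2247] t 19.85
```

Emit:
{"api": "apply_moves", "payload": {"motion": [[[-0.04, -0.014, 0, 0.4, 0.5], [-0.09, -0.03, 0, 0.9, 0.5], [-0.14, -0.048, 0, 1.3, 0.5], [-0.19, -0.066, 0, 1.7, 0.5], [-0.23, -0.08, 0, 1.99, 0.5], [-0.248, -0.086, 0, 1.99, 0.5], [-0.248, -0.086, 0, 1.99, 0.5], [-0.248, -0.086, 0, 1.99, 0.5], [-0.248, -0.086, 0, 1.99, 0.5]]]}}

```text
time: 20.98
tcp_pos: [0.5099, -0.107, 0.2209]
eef_rot: [0.765, 0.644, 0.0, -0.0]
contact_force: [-0.1, -0.1, -4.9]
grip_width: 0.0553
finger_force: 44.2
```

```bash
python3 - <<'E'
from h import *
plan([.5109,-.1082,.09],-9.86)
c=snap('wrist','w8.png'); o=manip.get_obs()
# where is the tin's +toolx top edge: print brightness down the centre column
g=cv2.cvtColor(c['img'],cv2.COLOR_RGB2GRAY); print([(r,int(g[r,300:340].mean())) for r in range(180,330,5)])
E
```

```text
shift [-0.0011  0.0013  0.1309] turn 0.012 ang -9.74 q [-0.27 -0.12  1.46  0.    1.8  -0.1 ] tcp [ 0.5099 -0.107   0.2209] t 20.98
[(180, 162), (185, 164), (190, 162), (195, 165), (200, 168), (205, 103), (210, 103), (215, 103), (220, 103), (225, 133), (230, 162), (235, 161), (240, 161), (245, 160), (250, 159), (255, 35), (260, 25), (265, 25), (270, 30), (275, 28), (280, 27), (285, 27), (290, 26), (295, 25), (300, 24), (305, 23), (310, 23), (315, 21), (320, 22), (325, 21)]
```

Emit:
{"api": "apply_moves", "payload": {"motion": [[[-0.001, 0.001, 0.03, 0, 0.5], [-0.001, 0.001, 0.06, 0, 0.5], [-0.001, 0.001, 0.09, 0, 0.5], [-0.001, 0.001, 0.11, 0, 0.5], [-0.001, 0.001, 0.12, 0, 0.5], [-0.001, 0.001, 0.125, 0, 0.5], [-0.001, 0.001, 0.127, 0, 0.5], [-0.001, 0.001, 0.129, 0, 0.5], [-0.001, 0.001, 0.129, 0, 0.5]]]}}

```text
time: 22.15
tcp_pos: [0.5109, -0.1093, 0.0956]
eef_rot: [0.765, 0.644, 0.001, 0.001]
contact_force: [-6.6, 2.5, 6.0]
grip_width: 0.0555
finger_force: 45.9
```

Emit:
{"api": "apply_moves", "payload": {"motion": [[[0, 0, -0.001, 0, 0.36], [0, 0, -0.001, 0, 0.344], [0, 0, -0.001, 0, 0.335], [0, 0, -0.001, 0, 0.25], [0, 0, -0.001, 0, 0.1], [0, 0, -0.001, 0, 0.05], [0, 0, -0.04, 0, 0.05], [0, 0, -0.09, 0, 0.05], [0, 0, -0.12, 0, 0.05], [0, 0, -0.12, 0, 0.05], [0, 0, -0.12, 0, 0.05]]]}}

```text
time: 23.52
tcp_pos: [0.5102, -0.1092, 0.2109]
eef_rot: [0.765, 0.644, -0.0, -0.001]
contact_force: [-0.1, 0.0, 0.4]
grip_width: 0.0807
finger_force: 0.0
```

```bash
cat > t.py <<'E'
from h import *
import sys
f=sys.argv[1]; c=snap('wrist',f); plan([.4873,-.2441,.2],-9.86)
O=np.array([.5186,-.0638]); Y=np.array([.1712,.9852]);X=np.array([.9852,-.1712])
P=lambda x,y,z:w2px(f,[*(O+X*x+Y*y),z]).round(1)
for s in(-.028,.028): print('pred +y face x',s,'top',P(s,-.017,.132),'bot',P(s,-.017,.012),'back top',P(s,-.073,.132))
print('cap',P(0,-.045,.146))
g=cv2.cvtColor(c['img'],cv2.COLOR_RGB2GRAY)
e=cv2.Canny(g,40,110); e[int(P(0,-.045,.146)[1])+60:]=0
cx=int(P(0,-.017,.132)[0])
def lon(z0,z1):pass
col=g[:, cx-8:cx+8].mean(1); print('col',[(r,int(col[r])) for r in range(max(0,int(P(0,0.0,.132)[1])-30),int(P(0,-.073,.132)[1])+14,3)])
for y in(-.02,-.05):
    r=int(P(0,y,.132)[1]); a,b=int(P(-.028,y,.132)[0]),int(P(.028,y,.132)[0]); print('row',r,[(k,int(g[r-2:r+3,k].mean())) for k in list(range(a-14,a+12,2))+list(range(b-12,b+14,2))])
E
python3 t.py w9.png
```

```text
shift [-0.1368  0.0008  0.0103] turn 0.001 ang -9.85 q [-0.28 -0.12  1.48 -0.    1.79 -0.1 ] tcp [ 0.51   -0.1092  0.2103] t 23.57
pred +y face x -0.028 top [288.  175.6] bot [299.5 156.8] back top [290.2 240.2]
pred +y face x 0.028 top [358.1 175.6] bot [345.8 156.8] back top [355.6 240.2]
cap [323.  214.5]
col [(124, 229), (127, 230), (130, 230), (133, 162), (136, 122), (139, 194), (142, 197), (145, 194), (148, 189), (151, 141), (154, 230), (157, 96), (160, 154), (163, 154), (166, 151), (169, 98), (172, 98), (175, 154), (178, 155), (181, 155), (184, 154), (187, 63), (190, 35), (193, 37), (196, 35), (199, 37), (202, 36), (205, 36), (208, 35), (211, 35), (214, 35), (217, 34), (220, 34), (223, 33), (226, 34), (229, 34), (232, 116), (235, 116), (238, 119), (241, 121), (244, 121), (247, 121), (250, 122), (253, 122)]
row 179 [(274, 134), (276, 222), (278, 232), (280, 231), (282, 232), (284, 231), (286, 231), (288, 124), (290, 144), (292, 155), (294, 156), (296, 155), (298, 156), (345, 155), (347, 154), (349, 154), (351, 155), (353, 131), (355, 112), (357, 227), (359, 227), (361, 227), (363, 229), (365, 229), (367, 229), (369, 223)]
row 214 [(275, 134), (277, 202), (279, 229), (281, 229), (283, 229), (285, 229), (287, 229), (289, 130), (291, 146), (293, 153), (295, 155), (297, 154), (299, 77), (344, 135), (346, 152), (348, 152), (350, 153), (352, 139), (354, 113), (356, 221), (358, 221), (360, 221), (362, 221), (364, 222), (366, 220), (368, 196)]
```

The measured edges match the prediction: the tin stands upright in the bay, within about 1 mm of mid-width. Next is the lever.

Emit:
{"api": "apply_moves", "payload": {"motion": [[[-0.04, 0.001, -0.015, 0, 0.05], [-0.09, 0.001, -0.015, 0, 0.05], [-0.137, 0.001, -0.015, 0, 0.05], [-0.137, 0.001, -0.005, 0, 0.05], [-0.137, 0.001, 0.03, 0, 0.05], [-0.137, 0.001, 0.06, 0, 0.05], [-0.137, 0.001, 0.073, 0, 0.05], [-0.137, 0.001, 0.073, 0, 0.05], [-0.137, 0.001, 0.073, 0, 0.4], [-0.137, 0.001, 0.073, 0, 0.8], [-0.137, 0.001, 0.073, 0, 1], [-0.137, 0.001, 0.073, 0, 1]]], "newtons": 30}}

```text
time: 25.08
tcp_pos: [0.4879, -0.2446, 0.1405]
eef_rot: [0.765, 0.644, -0.0, 0.0]
contact_force: [-3.8, 1.3, 6.5]
grip_width: 0.0295
finger_force: 29.8
```

Emit:
{"api": "apply_moves", "payload": {"motion": [[[0, 0, 0, 0, 1], [0, 0, 0, 0, 1]]]}}

```text
time: 25.32
tcp_pos: [0.4879, -0.2446, 0.1405]
eef_rot: [0.765, 0.644, 0.0, 0.0]
contact_force: [-4.6, 1.3, 5.2]
grip_width: 0.0287
finger_force: 29.8
```

Emit:
{"api": "apply_moves", "payload": {"motion": [[[0, 0, -0.01, 0, 1], [0, 0, -0.018, 0, 1], [0, 0, -0.022, 0, 1], [0, 0, -0.022, 0, 1], [0, 0, -0.022, 0, 1]]]}}

```text
time: 25.95
tcp_pos: [0.4878, -0.2444, 0.1609]
eef_rot: [0.765, 0.644, -0.0, -0.0]
contact_force: [-2.3, 0.2, -3.0]
grip_width: 0.029
finger_force: 30.2
```

Emit:
{"api": "apply_moves", "payload": {"motion": [[[0.006, 0, 0, 0, 1], [0.012, 0, 0, 0, 1], [0.018, 0, 0, 0, 1], [0.024, 0, 0, 0, 1], [0.03, 0, 0, 0, 1], [0.035, 0, 0, 0, 1], [0.04, 0, 0, 0, 1], [0.045, 0, 0, 0, 1], [0.05, 0, 0, 0, 1], [0.055, 0, 0, 0, 1], [0.06, 0, 0, 0, 1], [0.06, 0, 0, 0, 1]]]}}

```text
time: 27.45
tcp_pos: [0.4981, -0.1859, 0.1614]
eef_rot: [0.765, 0.644, -0.001, 0.0]
contact_force: [-5.0, -4.3, -2.6]
grip_width: 0.029
finger_force: 30.2
```

```bash
python3 - <<'E'
from h import *
o=manip.get_obs(); Y=np.array([.1712,.9852]); print(((o['tcp_pos'][:2]-[.5186,-.0638])@Y).round(4),((np.array([.4878,-.2444])-[.5186,-.0638])@Y).round(4), o['tcp_pos'],o['contact_force'])
E
```

```text
-0.1238 -0.1832 [ 0.49806415 -0.18587101  0.16137824] [-5.02285492 -4.33447379 -2.63554658]
```

Emit:
{"api": "apply_moves", "payload": {"motion": [[[0.0005, 0, 0.006, 0, 1], [0.0005, 0, 0.011, 0, 1], [0.0005, 0, 0.016, 0, 1], [0.0005, 0, 0.02, 0, 1], [0.0005, 0, 0.021, 0, 1], [0.0005, 0, 0.021, 0, 1]]]}}

```text
time: 28.2
tcp_pos: [0.4981, -0.1859, 0.1406]
eef_rot: [0.766, 0.643, -0.001, 0.001]
contact_force: [-5.0, -5.0, -1.3]
grip_width: 0.0295
finger_force: 30.3
```

Emit:
{"api": "apply_moves", "payload": {"motion": [[[0, 0, 0.001, 0, 0.6], [0, 0, 0.001, 0, 0.4], [0, 0, 0.001, 0, 0.2], [0, 0, 0.001, 0, 0.05], [0, 0, 0.001, 0, 0.05], [0, 0, -0.04, 0, 0.05], [0, 0, -0.09, 0, 0.05], [-0.05, 0, -0.12, 0, 0.05], [-0.08, 0, -0.12, 0, 0.05], [-0.08, 0, -0.12, 0, 0.05]]]}}

```text
time: 29.45
tcp_pos: [0.4842, -0.2654, 0.2603]
eef_rot: [0.766, 0.643, -0.0, 0.0]
contact_force: [0.2, 0.8, 0.1]
grip_width: 0.0813
finger_force: 0.0
```

```bash
python3 - <<'E'
from h import *
f='w10.png'; c=snap('wrist',f); plan([.5,-.2,.25],-9.86)
O=np.array([.5186,-.0638]); Y=np.array([.1712,.9852]);X=np.array([.9852,-.1712])
P=lambda x,y,z:w2px(f,[*(O+X*x+Y*y),z]).round(1)
for s in(-.028,.028): print('tin pred x',s,'front top',P(s,0,.132),'back top',P(s,-.056,.132))
print('cap',P(0,-.028,.146),'cap r px',P(.018,-.028,.146),'jaw face/back top',P(0,-.056,.107),P(0,-.066,.107),'fixed jaw',P(0,0,.107),'grip down',P(0,-.123,.182),'edges',P(.015,-.123,.182),P(0,-.108,.182),P(0,-.138,.182),'up',P(0,-.123,.2))
g=cv2.cvtColor(c['img'],cv2.COLOR_RGB2GRAY); cx=int(P(0,-.028,.132)[0])
col=g[:,cx-4:cx+4].mean(1); print([(r,int(col[r])) for r in range(20,300,3)])
r=int(P(0,-.028,.132)[1]); print(r,[(k,int(g[r-2:r+3,k].mean())) for k in range(cx-60,cx+60,3)])
r=int(P(0,-.123,.182)[1]); print(r,[(k,int(g[r-2:r+3,k].mean())) for k in range(cx-40,cx+40,3)])
E
```

```text
shift [0.0659 0.0042 0.0099] turn -0.008 ang -9.94 q [-0.56 -0.03  1.3   0.    1.87 -0.39] tcp [ 0.4845 -0.2641  0.2599] t 29.5
tin pred x -0.028 front top [285.1 -55.2] back top [287.8  25.6]
tin pred x 0.028 front top [356.  -55.5] back top [353.9  25.4]
cap [320.7 -21.8] cap r px [344.  -21.9] jaw face/back top [320.9  34.1] [320.9  46.1] fixed jaw [320.7 -38.2] grip down [321.1 106.4] edges [341.2 106.4] [321.   84.7] [321.1 127.3] up [321.  105.2]
[(20, 144), (23, 117), (26, 75), (29, 53), (32, 52), (35, 53), (38, 182), (41, 182), (44, 179), (47, 90), (50, 67), (53, 65), (56, 66), (59, 66), (62, 170), (65, 179), (68, 180), (71, 179), (74, 180), (77, 181), (80, 181), (83, 181), (86, 181), (89, 182), (92, 150), (95, 35), (98, 43), (101, 41), (104, 42), (107, 41), (110, 41), (113, 40), (116, 39), (119, 39), (122, 39), (125, 38), (128, 34), (131, 35), (134, 221), (137, 221), (140, 222), (143, 223), (146, 222), (149, 221), (152, 219), (155, 221), (158, 223), (161, 223), (164, 222), (167, 221), (170, 220), (173, 220), (176, 222), (179, 217), (182, 130), (185, 128), (188, 127), (191, 1
[... 498 characters left out ...]
275, 17), (278, 16), (281, 18), (284, 20), (287, 17), (290, 19), (293, 18), (296, 14), (299, 19), (302, 20), (305, 15), (308, 19), (311, 17), (314, 17), (317, 16), (320, 16), (323, 18), (326, 16), (329, 16), (332, 17), (335, 16), (338, 17), (341, 16), (344, 16), (347, 15), (350, 16), (353, 15), (356, 18), (359, 14), (362, 16), (365, 15), (368, 16), (371, 18), (374, 18), (377, 16)]
106 [(280, 219), (283, 218), (286, 217), (289, 216), (292, 219), (295, 215), (298, 138), (301, 138), (304, 37), (307, 39), (310, 41), (313, 40), (316, 43), (319, 40), (322, 41), (325, 41), (328, 39), (331, 39), (334, 38), (337, 33), (340, 118), (343, 142), (346, 152), (349, 213), (352, 215), (355, 214), (358, 211)]
```

Emit:
{"api": "apply_moves", "payload": {"motion": [[[0.05, 0.003, 0, 0, 0.05], [0.1, 0.006, 0, 0, 0.05], [0.13, 0.006, 0, 0, 0.05], [0.13, 0.006, 0, 0, 0.05], [0.13, 0.006, 0, 0, 0.05]]]}}

```text
time: 30.12
tcp_pos: [0.5127, -0.1363, 0.26]
eef_rot: [0.765, 0.644, -0.0, -0.0]
contact_force: [0.0, -0.4, 0.3]
grip_width: 0.0807
finger_force: 0.0
```

```bash
python3 - <<'E'
from h import *
f='w11.png'; c=snap('wrist',f)
O=np.array([.5186,-.0638]); Y=np.array([.1712,.9852]);X=np.array([.9852,-.1712])
P=lambda x,y,z:w2px(f,[*(O+X*x+Y*y),z]).round(1)
for s in(-.028,.028): print('tin pred x',s,'front top',P(s,0,.132),'back top',P(s,-.056,.132))
print('jaw face/back top',P(0,-.056,.107),P(0,-.066,.107),'fixed jaw in/out',P(0,0,.107),P(0,.012,.107),'cap',P(0,-.01,.146),P(0,-.046,.146),'grip',P(0,-.108,.182),P(0,-.138,.182))
g=cv2.cvtColor(c['img'],cv2.COLOR_RGB2GRAY); cx=int(P(0,-.028,.132)[0])
for k in(0,-30,30):
  col=g[:,cx+k-2:cx+k+3].mean(1); print(k,[(r,int(col[r])) for r in range(int(P(0,.012,.107)[1])-10,int(P(0,-.066,.107)[1])+20,2)])
r=int(P(0,-.005,.132)[1]); print(r,[(k,int(g[r-1:r+2,k].mean())) for k in range(cx-50,cx+50,2)])
print(manip.get_obs()['contact_force'])
E
```

```text
tin pred x -0.028 front top [284.8 119.3] back top [286.9 178.9]
tin pred x 0.028 front top [345.4 119.3] back top [344. 179.]
jaw face/back top [315.9 174.2] [316.  183.4] fixed jaw in/out [315.6 119.4] [315.6 106.8] cap [314.8 131.1] [315.  171.4] grip [314.5 249.9] [314.8 280.6]
0 [(96, 133), (98, 227), (100, 228), (102, 228), (104, 229), (106, 230), (108, 189), (110, 192), (112, 194), (114, 193), (116, 194), (118, 190), (120, 92), (122, 153), (124, 156), (126, 155), (128, 155), (130, 155), (132, 72), (134, 39), (136, 39), (138, 40), (140, 40), (142, 37), (144, 37), (146, 38), (148, 37), (150, 38), (152, 38), (154, 37), (156, 37), (158, 38), (160, 38), (162, 39), (164, 38), (166, 38), (168, 37), (170, 37), (172, 146), (174, 156), (176, 143), (178, 99), (180, 188), (182, 191), (184, 186), (186, 188), (188, 187), (190, 190), (192, 188), (194, 189), (196, 189), (198, 189), (200, 188), (202, 100)]
-30 [(96, 228), (98, 227), (100, 226), (102, 226), (104, 224), (106, 224), (108, 190), (110, 194), (112, 191), (114, 189), (116, 189), (118, 183), (120, 121), (122, 186), (124, 169), (126, 1
[... 1053 characters left out ...]
94, 224), (196, 222), (198, 222), (200, 224), (202, 224)]
124 [(265, 137), (267, 134), (269, 132), (271, 136), (273, 168), (275, 230), (277, 231), (279, 230), (281, 229), (283, 228), (285, 140), (287, 145), (289, 156), (291, 155), (293, 156), (295, 154), (297, 153), (299, 157), (301, 155), (303, 155), (305, 155), (307, 154), (309, 153), (311, 152), (313, 154), (315, 157), (317, 158), (319, 158), (321, 157), (323, 153), (325, 153), (327, 155), (329, 157), (331, 157), (333, 154), (335, 154), (337, 155), (339, 156), (341, 137), (343, 135), (345, 230), (347, 230), (349, 229), (351, 230), (353, 229), (355, 229), (357, 229), (359, 227), (361, 196), (363, 133)]
[ 0.28709984 -0.28051864  1.2394618 ]
```

```bash
python3 -c "
from rig import manip
print(manip.finish_job())"
```

```text
the job is handed in; nothing more can be done
None
```

I stood the tin cap up on the middle-sized scales and let go, then moved it to the clamp and dropped the lever into the last notch; the final camera measurement shows the tin upright, about mid-width, against the fixed jaw, and the job was handed in at about 30 s (limit 67 s).

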